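Set the vacuum line's gate valve one turn open

TASK

The gate valve of the bench vacuum line has to be set to exactly one full turn open. Turn the handwheel shut (clockwise seen from above) until you feel the gate just meet its soft seat, without forcing it; then turn it open, take up the wheel's loose slack, and only from there drive the stem up by one full turn, to within about 30 degrees. Let go of the wheel and leave everything else on the bench where it stands.

Things in the scene. Friction and masses are not known exactly. Their poses are not given: they have to be found in the camera images.
- valve: Grey cast gate valve on a 180 x 260 x 12 mm steel base plate, two flanged pipe ends along its y axis (flanges 68 mm across), bolted down; place and yaw vary. Origin: on the table under the wheel's axis, z up. Highest fixed part: yoke, 139 mm. When the gate meets its soft seat, the pull at the handle grows by about 4 N per 6 degrees; past about 23 N in all the seat is damaged.
- wheel_centre (a point): Fixed point on the vertical axis of the handwheel, 155 mm above the table, at mid-height of the rim. Wheel: dark steel, four spokes, rim 16 mm thick, 140 mm over all, hub 68 mm across with its top 168 mm above the table. Clockwise seen from above closes (lowers the stem), counter-clockwise opens (raises it).
- handwheel: The handwheel; origin on its axis at table height, x axis towards the spinner handle. It is loose on the drive: when the turning sense is reversed it runs free through a slack of some 60 to 125 degrees (differs each time, cannot be seen), resisting by under 1 N at the handle while the stem stands still. It starts somewhere inside the slack.
- handle (a point): Middle of the finger grip of the upright spinner handle: 203 mm above the table, 62 mm from the wheel's axis. A black round post 18 to 19 mm across, from 168 to 223 mm above the table; its sleeve spins freely, so a gripper can carry it round without turning itself. While the stem is driven the pull along the circle is about 8 N (less at a standstill).
- stem_top (a point): Centre of the top end of the stem, a 12 mm steel rod standing up through the hub. 176 mm above the table when the gate just touches its seat; it rises, without turning, 3 mm per full turn of drive: one turn open is 179 mm. It starts a third of a turn to a little over half a turn open. This reading is too coarse to count a turn by.
- gasket: Flat black rubber ring, 34 mm across, 8 mm thick, lying loose on the valve's base plate near a corner. A bystander: leave it where it is (origin: centre of its underside).
- vial: Small amber glass jar with a white cap, 28 mm across, 45 mm high, standing loose on the base plate near another corner. A bystander: leave it where it is (origin: centre of its underside).
- wash_bottle: White plastic bottle with a cap, 66 mm across, 150 mm high, left of the valve. A bystander: leave it where it is (origin: centre of its underside).
- reagent: Clear glass bottle with a cap, 70 mm across, 140 mm high, right of the valve, farther off. A bystander: leave it where it is (origin: centre of its underside).
- beaker: Open glass beaker, 70 mm across, 85 mm high, right of the valve. A bystander: leave it where it is (origin: centre of its underside).
- pot: White plastic jar with a cap, 60 mm across, 60 mm high, left of the valve, farther off. A bystander: leave it where it is (origin: centre of its underside).
- tip_box: Pipette tip box with a clear lid, 125 x 85 x 75 mm high, behind the valve. A bystander: leave it where it is (origin: centre of its underside).
- dishes: Stack of three petri dishes, 90 mm across, 44 mm high, left of the valve, near the robot. A bystander: leave it where it is (origin: centre of its underside).

How it is judged:
On the way:
1. the gate is turned shut onto its seat (the stem is down to within 0.05 mm, a tenth of a radian of drive, of first touching it) (z of stem_top in the frame of valve below 0.17605 m), for 0.1 s.
At the end, for the whole second after the job is handed in: The stem stands one full turn above its seat: its top is 179 mm above the valve's foot, within 0.25 mm (30 degrees of drive), the wheel is at rest and let go (z of stem_top in the frame of valve between 0.17875 and 0.17925 m and angular speed of handwheel below 0.1 rad/s and contact force between the fingers and handwheel below 0.1 N); the robot touches nothing.
It fails at once if the seat is forced: the stem is driven more than 0.2 mm (about 24 degrees, or about 23 N at the handle) below the point where the gate first touches its seat (z of stem_top in the frame of valve below 0.1758 m).
It fails at once if a bystander is shifted by more than 20 mm or knocked over (distance of any of gasket, vial, wash_bottle, reagent, beaker, pot, tip_box, dishes from where it was at the start of the episode above 0.02 m or angle between any of vial, wash_bottle, reagent, beaker, pot, tip_box, dishes's own z axis and vertical above 0.5 rad).
It also fails if it takes over 64 s, if anything falls off the work surface, if the arm or the gripper's body presses on something with over 40 N, if the wrist force passes 120 N, or if a joint passes its speed limit or range.

ROBOT

A 6-joint arm with a two-finger parallel gripper is mounted at the origin on the work surface. World frame = base frame: x ahead of the robot, y to its left, z up, the work surface at z = 0. Lengths are in m, angles in rad, forces in N, time in s.
With the tool pointing down it reaches from about 0.25 to 0.725 m from the base axis. Payload 4 kg.
Tool frame: the origin (TCP) lies midway between the tips of the shut fingers; the grasp point (between the pads) lies bot.pinch_z behind it (bot.pinch_z is the distance from the TCP to the grasp point, in m); z points along the fingers, y is the line along which they close (so a half turn about z gives the same grasp; the last joint's range is limited). The gripper opens to 85 mm and grips with 20 to 120 N. Pads are 22 mm wide; open, the fingers measure 114 mm over their backs; the gripper's body (76 mm by 85 mm) begins 54 mm behind the grasp point. The pads swing forward as they close: fully open they stand 13 mm farther back than shut.
Start: joints at [1.11, 0.241, 0.005, 1.335, 0, 1.571], TCP at [0.222, 0.448, 0.231] pointing down, gripper open.
Joint ranges: [-2.72, 2.72], [-1.05, 1.87], [-1.09, 1.28], [-1.99, 2.15], [-1.42, 1.44], [-3.14, 3.14]. Speed limits (rad/s): [2.79, 2.79, 3.14, 3.14, 3.14, 3.14].

INTERFACE

Orientations are given as a unit quaternion [x, y, z, w].
In Python, from workcell import bot, camrig, job_done gives the robot as it stands (bot), with the cameras (camrig) and the job as plain functions.
- The arm moves only by the shell command python3 jog.py 'ROWS'. ROWS is a JSON list of rows, 1 to 10 of them, each of 7 numbers: a rotation vector rx, ry, rz in rad, then dx, dy, dz in m, then the finger opening in m; each row is the pose to reach, as a shift and turn from the pose commanded when the command began, along the tool's axes at that moment; what a row does not reach only later rows make up. A row lasts 1/8 s, in which the tool goes at most 0.0625 m and 0.188 rad, less where a joint would pass 70% of its speed; a pose out of reach is approached as far as the arm can. The fingers move at their own pace and stop on an object; the grip force is fixed at half the most. Time passes only in rows, so rows that do not move let the fingers close. It prints the time, the measured TCP pose, the force, the opening and the grip force at its end.
- bot.get_obs(): the state, without advancing time (a new reading comes with each control period).
- camrig.camera(name): name is "scene" or "top" or "wrist"; returns the picture (400x640x3 uint8, red, green, blue); there is no depth.
- camrig.calibration(name): a dict with "mtx" (3x3 intrinsics, pixels), "k1" (the pictures are not rectified: a ray, as slopes to the right and down, at radius r is drawn at 1 + k1 r^2 times it, then the intrinsics apply), "R" (3x3) and "t" (3): a world point X has camera coordinates R X + t. Camera axes: x right, y down, z forward; pixel columns grow to the right and rows downward; lengths in m; the calibration is good to about 2 mm. A picture is of the moment at which its call begins: read the wrist's pose just before it. calibration takes no time and is no camera call; for the wrist camera it gives the pose at the moment of the call.
- job_done(): hands the job in; it is judged then, once.
The state is a dict: "clock": time; "joint_pos": joint angles; "joint_vel": joint speeds; "tau": joint torques, N m; "eef_pos": TCP position; "tool_rot": TCP orientation; "ft_force": force on the tool from outside, world axes, zero at the start; "ft_torque": the same for the moment, N m; "grip_width": finger opening in m; "grasp_force": force on a finger pad.
Only numpy, scipy, OpenCV 4.12 (cv2) and the standard library are available. Lean on these libraries where they do the work, as an engineer would, in place of code of your own. Each camera call takes 0.05 s, during which the arm holds its last target. There are 200 camera calls.

## Working session

There is one attempt and no reset: what is moved stays moved. The work goes in short steps, Python scripts to look and compute and a shell command to move; the robot and the scene stay as the last step left them, time stands still between calls to the robot, and variables do not carry over. Pictures are saved under pics/ and viewed, at most 10 in all, crops included, and the job is handed in when it is done.

```bash
ls; mkdir -p pics
python3 - <<'E'
from workcell import bot, camrig, job_done
import cv2
o=bot.get_obs();print({k:o[k] for k in('clock','eef_pos','tool_rot','ft_force','grip_width')},bot.pinch_z)
for n in("top","scene"):
    cv2.imwrite(f"pics/{n}0.png",cv2.cvtColor(camrig.camera(n),cv2.COLOR_RGB2BGR)); c=camrig.calibration(n);print(c)
E
```

```text
jog.py
pics
workcell.py
{'clock': 0.0, 'eef_pos': array([0.22205369, 0.44727379, 0.23038362]), 'tool_rot': array([ 2.28366072e-01,  9.73574743e-01, -1.04673697e-03, -2.48024213e-04]), 'ft_force': array([-0.45815562, -0.01680356, -0.38077587]), 'grip_width': 0.08519519460523924} 0.0187
{'mtx': array([[448.65748639,   0.        , 313.57751576],
       [  0.        , 448.65748639, 201.01663254],
       [  0.        ,   0.        ,   1.        ]]), 'k1': 0.02278104933719719, 'R': array([[-0.02220958, -0.99974901,  0.00294043],
       [-0.99452467,  0.02179292, -0.10220444],
       [ 0.1021147 , -0.00519425, -0.99475907]]), 't': array([0.00918876, 0.58178499, 1.21363085])}
{'mtx': array([[371.8619639 ,   0.        , 314.02687319],
       [  0.        , 371.8619639 , 197.87823399],
       [  0.        ,   0.        ,   1.        ]]), 'k1': -0.04064469532519634, 'R': array([[-0.75648579,  0.65400935,  0.0010069 ],
       [ 0.42825722,  0.49652308, -0.75502357],
       [-0.49429242, -0.57073339, -0.65569688]]), 't': array([ 0.42746086, -0.13543539,  1.2770058 ])}
```

View pics/top0.png

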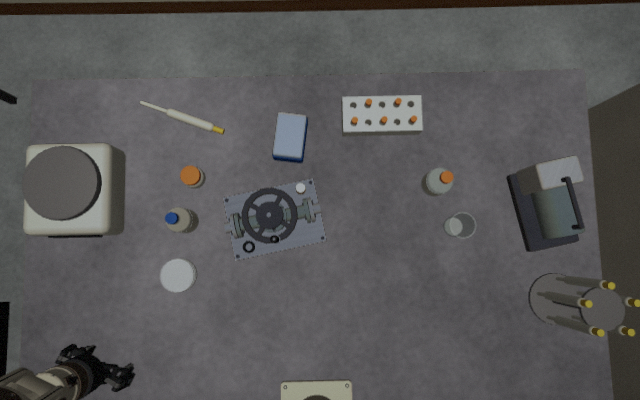

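View pics/scene0.png

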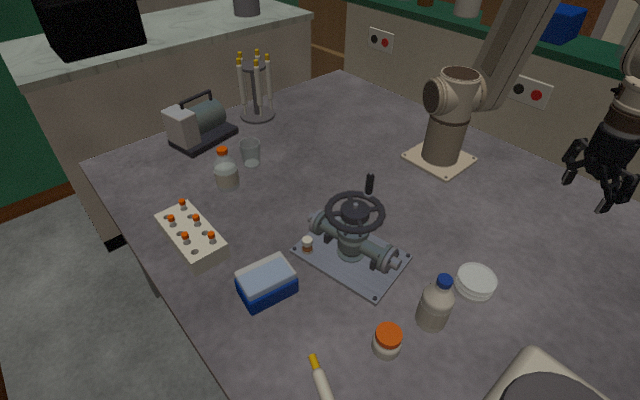

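The top view shows the wheel centred near (270,215) and the handle near (275,239). I'll zoom in on that area to measure it.

```bash
cat > h.py <<'E'
import numpy as np, cv2
from workcell import bot, camrig, job_done
def ray(n,px,z,c=None):
    c=c or camrig.calibration(n); K=c["mtx"]; d=(np.array(px,float)-K[:2,2])/[K[0,0],K[1,1]]
    s=d.copy()
    for _ in range(10): s=d/(1+c["k1"]*(s@s))
    w=c["R"].T@np.r_[s,1]; o=-c["R"].T@c["t"]
    return o+w*(z-o[2])/w[2]
def proj(n,X,c=None):
    c=c or camrig.calibration(n); p=c["R"]@X+c["t"]; s=p[:2]/p[2]; s=s*(1+c["k1"]*(s@s))
    return s*np.diag(c["mtx"])[:2]+c["mtx"][:2,2]
def circ(n,C,r):
    return np.array([proj(n,np.array(C)+[r*np.cos(a),r*np.sin(a),0]) for a in np.linspace(0,6.283,60)])
E
python3 - <<'E'
from h import *
a=cv2.imread("pics/top0.png")[165:265,210:340]; b=cv2.imread("pics/scene0.png")[160:305,285:415]
cv2.imwrite("pics/z.png",np.hstack([cv2.resize(a,(780,600),interpolation=cv2.INTER_CUBIC)]))
cv2.imwrite("pics/zs.png",cv2.resize(b,(538,600),interpolation=cv2.INTER_CUBIC))
print(ray("top",(270,215),.155),ray("top",(275,239.5),.223))
E
```

```text
[0.53648674 0.10590026 0.155     ] [0.47436733 0.0887059  0.223     ]
```

View pics/z.png

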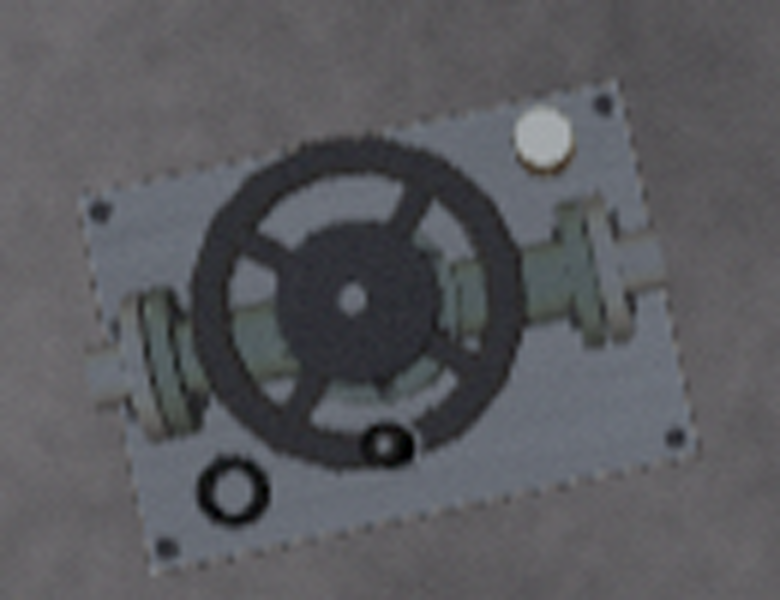

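View pics/zs.png

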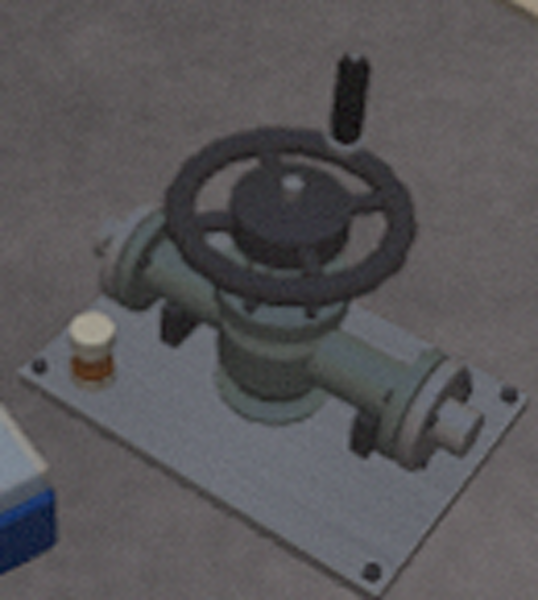

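The zooms show the rim spanning x 191–525 and y 135–468 in the 6x top crop, the stem tip at (353,299), and the handle top at about (385,442). In the scene crop the handle top is at (353,58) and its base at (346,140).

Run:
```python
from h import *
u=lambda X,Y:((X+.5)/6-.5+210,(Y+.5)/6-.5+165)
print("rim ctr",ray("top",u(358,301.5),.159)); print("stem",ray("top",u(353,299),.1775))
for P in((385,440),(388,445)): print("handle top",ray("top",u(*P),.223))
s=538/130; v=lambda X,Y:((X+.5)/s-.5+285,(Y+.5)/(600/145)-.5+160)
print("scene handle",ray("scene",v(353,62),.223),ray("scene",v(347,140),.168)); print("scene stem",ray("scene",v(293,183),.1775))
r=[v(165,215),v(415,218),v(283,126),v(291,304)]
print("edge diam",[ray("scene",p,.155) for p in r])
for n in("top","scene"):c=camrig.calibration(n);print(-c["R"].T@c["t"])
```

```text
rim ctr [0.53664708 0.10737713 0.159     ]
stem [0.53634146 0.10764302 0.1775    ]
handle top [0.47808771 0.09155256 0.223     ]
handle top [0.4761375  0.09041963 0.223     ]
scene handle [0.4784742  0.09302831 0.223     ] [0.47777123 0.09513086 0.168     ]
scene stem [0.5355796  0.10771634 0.1775    ]
edge diam [array([0.58872124, 0.06361997, 0.155     ]), array([0.48608407, 0.15544172, 0.155     ]), array([0.48469286, 0.0520795 , 0.155     ]), array([0.58450712, 0.15646247, 0.155     ])]
[0.45487405 0.00281155 1.26670428]
[1.01258355 0.51651325 0.73464139]
```

```bash
python3 jog.py '[[0,0,0,-0.02,-0.01,-0.04,0.085],[0,0,-0.16,-0.07,-0.038,-0.04,0.085],[0,0,-0.32,-0.12,-0.065,-0.04,0.085],[0,0,-0.461,-0.17,-0.092,-0.04,0.085],[0,0,-0.461,-0.22,-0.119,-0.04,0.085],[0,0,-0.461,-0.27,-0.146,-0.04,0.085],[0,0,-0.461,-0.32,-0.173,-0.04,0.085],[0,0,-0.461,-0.365,-0.195,-0.04,0.085],[0,0,-0.461,-0.385,-0.205,-0.03,0.085],[0,0,-0.461,-0.385,-0.205,-0.03,0.085]]'
python3 - <<'E'
from h import *
c=camrig.calibration("wrist"); cv2.imwrite("pics/w1.png",cv2.cvtColor(camrig.camera("wrist"),cv2.COLOR_RGB2BGR))
o=bot.get_obs();print(o["eef_pos"],o["tool_rot"],o["joint_pos"])
print("exp handle",proj("wrist",np.array([.476,.092,.223]),c),"axis",proj("wrist",np.array([.5362,.1075,.177]),c))
import json;json.dump({k:np.array(v).tolist() for k,v in c.items()},open("wc.json","w"))
E
```

```text
clock: 1.35
eef_pos: [0.4759, 0.0916, 0.2599]
tool_rot: [0.002, 1.0, -0.0, -0.001]
ft_force: [-0.4, 0.0, 0.0]
grip_width: 0.0848
grasp_force: 0.0
[0.47554777 0.09254156 0.26048626] [ 7.06436990e-04  9.99999030e-01 -1.28900909e-05 -1.20012177e-03] [1.91925815e-01 2.00757345e-01 2.97909133e-02 1.40219068e+00
 4.34206471e-04 1.93338177e-01]
exp handle [312.32867241 227.39301516] axis [333.05524637 280.21189289]
```

View pics/w1.png

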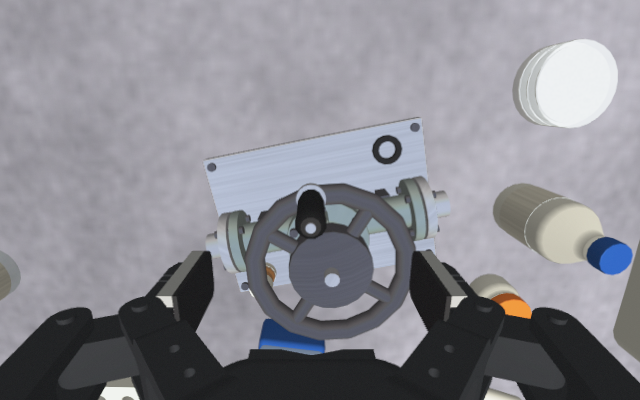

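The wrist view shows the handle top at (311,227) and the stem at (333,280). Both are within about 1 px of my predictions, so I'll descend and grip.

```bash
python3 jog.py '[[0,0,0,0,0,0.03,0.085],[0,0,0,0,0,0.06,0.085],[0,0,0,0,0,0.074,0.085],[0,0,0,0,0,0.074,0.05],[0,0,0,0,0,0.074,0.03],[0,0,0,0,0,0.074,0.02],[0,0,0,0,0,0.074,0.01],[0,0,0,0,0,0.074,0.01]]'
```

```text
clock: 2.4
eef_pos: [0.4766, 0.0931, 0.1883]
tool_rot: [-0.0, 1.0, 0.0, 0.001]
ft_force: [-0.9, -0.7, 5.1]
grip_width: 0.0164
grasp_force: 58.4
```

```bash
cat > t.py <<'E'
import numpy as np,sys
# t.py start step rows n : relative tool dx,dy(mm) per row for n successive commands; r=62 mm
s,st,k,n=map(float,sys.argv[1:]); R=62
P=lambda a:R*np.array([-np.cos(np.radians(a)),np.sin(np.radians(a))])
for i in range(int(n)):
    b=s+i*k*st
    print(b,"->",b+k*st,*["%.4f,%.4f"%tuple((P(b+st*(j+1))-P(b))/1000) for j in range(int(k))])
E
python3 t.py 194.5 -5 4 6
cat > f.py <<'E'
from h import *
o=bot.get_obs();p=o["eef_pos"];C=np.array([.5362,.1075]);d=p[:2]-C;a=np.arctan2(d[1],d[0]);f=o["ft_force"]
print("t %.2f ang %.1f r %.1f  Ft(ccw) %.2f Frad %.2f Fz %.1f"%(o["clock"],np.degrees(a)%360,1e3*np.hypot(*d),-f[0]*np.sin(a)+f[1]*np.cos(a),f[:2]@d/np.hypot(*d),f[2]))
E
python3 f.py
```

```text
194.5 -> 174.5 0.0011,0.0053 0.0018,0.0107 0.0020,0.0161 0.0017,0.0215
174.5 -> 154.5 -0.0008,0.0054 -0.0020,0.0106 -0.0036,0.0158 -0.0058,0.0207
154.5 -> 134.5 -0.0025,0.0048 -0.0055,0.0093 -0.0088,0.0136 -0.0125,0.0175
134.5 -> 114.5 -0.0040,0.0036 -0.0083,0.0069 -0.0129,0.0097 -0.0177,0.0122
114.5 -> 94.5 -0.0050,0.0020 -0.0102,0.0036 -0.0155,0.0047 -0.0208,0.0054
94.5 -> 74.5 -0.0054,0.0002 -0.0108,-0.0001 -0.0162,-0.0008 -0.0214,-0.0021
t 2.40 ang 193.6 r 61.3  Ft(ccw) 0.47 Frad 1.05 Fz 5.1
```

```bash
python3 jog.py '[[0,0,0,0.0011,0.0053,0,0.01],[0,0,0,0.0018,0.0107,0,0.01],[0,0,0,0.0020,0.0161,0,0.01],[0,0,0,0.0017,0.0215,0,0.01]]' >/dev/null; python3 f.py
python3 jog.py '[[0,0,0,-0.0008,0.0054,0,0.01],[0,0,0,-0.0020,0.0106,0,0.01],[0,0,0,-0.0036,0.0158,0,0.01],[0,0,0,-0.0058,0.0207,0,0.01]]' >/dev/null; python3 f.py
python3 jog.py '[[0,0,0,-0.0025,0.0048,0,0.01],[0,0,0,-0.0055,0.0093,0,0.01],[0,0,0,-0.0088,0.0136,0,0.01],[0,0,0,-0.0125,0.0175,0,0.01]]' >/dev/null; python3 f.py
```

```text
t 2.90 ang 173.1 r 61.0  Ft(ccw) 0.69 Frad -1.71 Fz 3.9
t 3.40 ang 155.6 r 60.9  Ft(ccw) 8.46 Frad -3.58 Fz 8.4
t 3.90 ang 135.9 r 60.9  Ft(ccw) 8.41 Frad -4.58 Fz 9.7
```

```bash
python3 jog.py '[[0,0,0,-0.0040,0.0036,0,0.01],[0,0,0,-0.0083,0.0069,0,0.01],[0,0,0,-0.0129,0.0097,0,0.01],[0,0,0,-0.0177,0.0122,0,0.01]]' >/dev/null; python3 f.py
python3 jog.py '[[0,0,0,-0.0050,0.0020,0,0.01],[0,0,0,-0.0102,0.0036,0,0.01],[0,0,0,-0.0155,0.0047,0,0.01],[0,0,0,-0.0208,0.0054,0,0.01]]' >/dev/null; python3 f.py
python3 jog.py '[[0,0,0,-0.0054,0.0002,0,0.01],[0,0,0,-0.0108,-0.0001,0,0.01],[0,0,0,-0.0162,-0.0008,0,0.01],[0,0,0,-0.0214,-0.0021,0,0.01]]' >/dev/null; python3 f.py
python3 t.py 74.5 -2 3 18
```

```text
t 4.40 ang 116.2 r 61.0  Ft(ccw) 7.89 Frad -4.57 Fz 11.1
t 4.90 ang 96.7 r 61.2  Ft(ccw) 7.14 Frad -5.50 Fz 12.2
t 5.40 ang 77.1 r 61.5  Ft(ccw) 7.95 Frad -4.39 Fz 10.9
74.5 -> 68.5 -0.0021,-0.0006 -0.0041,-0.0013 -0.0062,-0.0021
68.5 -> 62.5 -0.0020,-0.0008 -0.0040,-0.0017 -0.0059,-0.0027
62.5 -> 56.5 -0.0019,-0.0010 -0.0038,-0.0021 -0.0056,-0.0033
56.5 -> 50.5 -0.0018,-0.0012 -0.0035,-0.0025 -0.0052,-0.0039
50.5 -> 44.5 -0.0016,-0.0014 -0.0032,-0.0029 -0.0048,-0.0044
44.5 -> 38.5 -0.0015,-0.0016 -0.0029,-0.0032 -0.0043,-0.0049
38.5 -> 32.5 -0.0013,-0.0017 -0.0026,-0.0035 -0.0038,-0.0053
32.5 -> 26.5 -0.0011,-0.0018 -0.0022,-0.0037 -0.0032,-0.0056
26.5 -> 20.5 -0.0009,-0.0020 -0.0018,-0.0039 -0.0026,-0.0060
20.5 -> 14.5 -0.0007,-0.0020 -0.0014,-0.0041 -0.0020,-0.0062
14.5 -> 8.5 -0.0005,-0.0021 -0.0009,-0.0042 -0.0013,-0.0064
8.5 -> 2.5 -0.0003,-0.0021 -0.0005,-0.0043 -0.0006,-0.0065
2.5 -> -3.5 -0.0001,-0.0022 -0.0000,-0.0043 0.0001,-0.0065
-3.5 -> -9.5 0.0002,-0.0022 0.0004,-0.0043 0.0007,-0.0064
-9.5 -> -15.5 0.0004,-0.0021 0.0009,-0.0042 0.0014,-0.0063
-15.5 -> -21.5 0.0006,-0.0021 0.0013,-0.0041 0.0021,-0.0062
-21.5 -> -27.5 0.0008,-0.0020 0.0017,-0.0040 0.0027,-0.0059
-27.5 -> -33.5 0.0010,-0.0019 0.0021,-0.0038 0.0033,-0.0056
```

```bash
python3 jog.py '[[0,0,0,-0.0031,-0.001,0,0.01],[0,0,0,-0.0062,-0.0021,0,0.01]]' >/dev/null; python3 f.py
python3 jog.py '[[0,0,0,-0.0030,-0.0013,0,0.01],[0,0,0,-0.0059,-0.0027,0,0.01]]' >/dev/null; python3 f.py
python3 jog.py '[[0,0,0,-0.0028,-0.0016,0,0.01],[0,0,0,-0.0056,-0.0033,0,0.01]]' >/dev/null; python3 f.py
```

```text
t 5.65 ang 71.3 r 61.6  Ft(ccw) 8.05 Frad -4.63 Fz 11.2
t 5.90 ang 65.4 r 61.7  Ft(ccw) 8.06 Frad -3.76 Fz 11.1
t 6.15 ang 59.6 r 61.8  Ft(ccw) 8.29 Frad -3.37 Fz 10.6
```

```bash
python3 jog.py '[[0,0,0,-0.0027,-0.0019,0,0.01],[0,0,0,-0.0052,-0.0039,0,0.01]]' >/dev/null; python3 f.py
python3 jog.py '[[0,0,0,-0.0024,-0.0022,0,0.01],[0,0,0,-0.0048,-0.0044,0,0.01]]' >/dev/null; python3 f.py
```

```text
t 6.40 ang 53.7 r 61.9  Ft(ccw) 9.10 Frad -3.00 Fz 9.7
t 6.65 ang 47.9 r 62.0  Ft(ccw) 7.11 Frad -2.62 Fz 9.9
```

```bash
python3 jog.py '[[0,0,0,-0.0022,-0.0024,0,0.01],[0,0,0,-0.0043,-0.0049,0,0.01]]' >/dev/null; python3 f.py
python3 jog.py '[[0,0,0,-0.0019,-0.0026,0,0.01],[0,0,0,-0.0038,-0.0053,0,0.01]]' >/dev/null; python3 f.py
```

```text
t 6.90 ang 42.0 r 62.1  Ft(ccw) 7.81 Frad -1.99 Fz 9.7
t 7.15 ang 36.1 r 62.3  Ft(ccw) 8.73 Frad -1.27 Fz 8.8
```

```bash
python3 jog.py '[[0,0,0,-0.0016,-0.0027,0,0.01],[0,0,0,-0.0032,-0.0056,0,0.01]]' >/dev/null; python3 f.py
python3 jog.py '[[0,0,0,-0.0013,-0.0030,0,0.01],[0,0,0,-0.0026,-0.0060,0,0.01]]' >/dev/null; python3 f.py
```

```text
t 7.40 ang 30.3 r 62.4  Ft(ccw) 8.12 Frad -0.78 Fz 8.0
t 7.65 ang 24.4 r 62.5  Ft(ccw) 8.25 Frad -1.08 Fz 7.2
```

```bash
python3 jog.py '[[0,0,0,-0.0010,-0.0030,0,0.01],[0,0,0,-0.0020,-0.0062,0,0.01]]' >/dev/null; python3 f.py
python3 jog.py '[[0,0,0,-0.0007,-0.0032,0,0.01],[0,0,0,-0.0013,-0.0064,0,0.01]]' >/dev/null; python3 f.py
```

```text
t 7.90 ang 18.5 r 62.6  Ft(ccw) 8.46 Frad -0.68 Fz 6.3
t 8.15 ang 12.5 r 62.7  Ft(ccw) 8.33 Frad 1.09 Fz 5.7
```

```bash
python3 jog.py '[[0,0,0,-0.0004,-0.0032,0,0.01],[0,0,0,-0.0006,-0.0065,0,0.01]]' >/dev/null; python3 f.py
python3 jog.py '[[0,0,0,0,-0.0033,0,0.01],[0,0,0,0.0001,-0.0065,0,0.01]]' >/dev/null; python3 f.py
```

```text
t 8.40 ang 6.5 r 62.8  Ft(ccw) 8.28 Frad 1.34 Fz 4.9
t 8.65 ang 0.5 r 62.9  Ft(ccw) 8.13 Frad 2.12 Fz 4.4
```

```bash
python3 jog.py '[[0,0,0,0.0003,-0.0032,0,0.01],[0,0,0,0.0007,-0.0064,0,0.01]]' >/dev/null; python3 f.py
python3 jog.py '[[0,0,0,0.0007,-0.0032,0,0.01],[0,0,0,0.0014,-0.0063,0,0.01]]' >/dev/null; python3 f.py
```

```text
t 8.90 ang 354.6 r 63.0  Ft(ccw) 8.70 Frad 1.90 Fz 3.7
t 9.15 ang 348.7 r 63.0  Ft(ccw) 7.96 Frad 2.61 Fz 2.5
```

```bash
python3 jog.py '[[0,0,0,0.0010,-0.0031,0,0.01],[0,0,0,0.0021,-0.0062,0,0.01]]' >/dev/null; python3 f.py
python3 jog.py '[[0,0,0,0.0013,-0.0030,0,0.01],[0,0,0,0.0027,-0.0059,0,0.01]]' >/dev/null; python3 f.py
```

```text
t 9.40 ang 342.6 r 63.1  Ft(ccw) 8.24 Frad 3.29 Fz 2.5
t 9.65 ang 341.1 r 63.0  Ft(ccw) 24.88 Frad 4.70 Fz -2.0
```

```bash
python3 - <<'E'
from h import *
o=bot.get_obs()
for k in o: print(k,np.round(o[k],3))
c=camrig.calibration("wrist"); cv2.imwrite("pics/w2.png",cv2.cvtColor(camrig.camera("wrist"),cv2.COLOR_RGB2BGR))
E
python3 f.py
```

```text
clock 9.65
joint_pos [0.138 0.454 0.2   1.304 0.013 0.134]
joint_vel [-0.023 -0.024 -0.038 -0.037  0.036 -0.035]
tau [-1.1695e+01 -4.8335e+01  1.8971e+01  5.9910e+00 -5.5400e+00 -1.4000e-02]
eef_pos [0.596 0.087 0.189]
tool_rot [-0.002  1.     0.008  0.005]
ft_force [12.487 22.024 -1.966]
ft_torque [ 4.265e+00 -2.569e+00 -4.000e-03]
grasp_force 58.802
grip_width 0.016
t 9.70 ang 341.3 r 63.0  Ft(ccw) 21.38 Frad 4.70 Fz -1.4
```

View pics/w2.png

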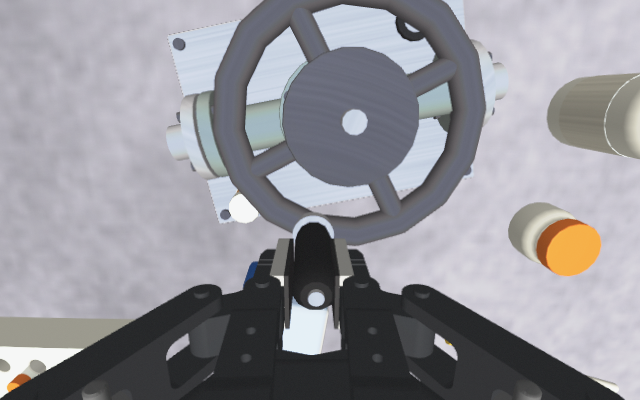

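The wrist view shows the handle held between the pads at (316,298), with nothing touching the fingers. The stem is at (354,122). Since the force rose sharply, I'll ease off a little and read it again.

```bash
python3 jog.py '[[0,0,0,-0.0014,0.0029,0,0.01]]' >/dev/null; python3 f.py; python3 jog.py '[[0,0,0,0,0,0,0.01]]' >/dev/null; python3 f.py
```

```text
t 9.82 ang 341.8 r 63.1  Ft(ccw) 9.47 Frad 4.02 Fz 2.5
t 9.95 ang 341.7 r 63.1  Ft(ccw) 14.08 Frad 3.45 Fz 1.1
```

```bash
for i in 1 2 3; do python3 jog.py '[[0,0,0,0,0,0,0.01]]' >/dev/null; python3 f.py; done
python3 - <<'E'
from h import *
o=bot.get_obs(); print(o["ft_force"],o["ft_torque"],o["tool_rot"],o["eef_pos"],o["tau"])
E
```

```text
t 10.07 ang 341.7 r 63.1  Ft(ccw) 13.27 Frad 4.15 Fz 0.4
t 10.20 ang 341.7 r 63.1  Ft(ccw) 13.81 Frad 4.30 Fz 1.1
t 10.32 ang 341.7 r 63.1  Ft(ccw) 13.72 Frad 3.33 Fz 0.3
[ 7.47642165 11.97991784  0.2967933 ] [ 2.2364619  -1.57795293 -0.05590407] [-0.0017276   0.99997962  0.00464733  0.00402244] [0.59605608 0.08765369 0.18850907] [-6.26177788e+00 -4.65277898e+01  2.04089552e+01  3.56167652e+00
 -2.91610211e+00 -2.03738519e-02]
```

```bash
python3 jog.py '[[0,0,0,0.0014,-0.0029,0,0.01],[0,0,0,0.0014,-0.0029,0,0.01]]' >/dev/null; python3 f.py; python3 jog.py '[[0,0,0,0.0007,-0.0014,0,0.01],[0,0,0,0.0007,-0.0014,0,0.01]]' >/dev/null; python3 f.py
```

```text
t 10.57 ang 341.3 r 63.0  Ft(ccw) 21.39 Frad 4.50 Fz -1.1
t 10.82 ang 341.2 r 63.0  Ft(ccw) 24.00 Frad 4.59 Fz -2.3
```

```bash
python3 jog.py '[[0,0,0,0.0007,-0.0013,0,0.01],[0,0,0,0.0007,-0.0013,0,0.01]]' >/dev/null; python3 f.py
python3 - <<'E'
from h import *
o=bot.get_obs(); print(o["ft_force"],o["ft_torque"],o["grip_width"],o["grasp_force"])
c=camrig.calibration("scene"); im=camrig.camera("scene"); cv2.imwrite("pics/s2.png",cv2.resize(cv2.cvtColor(im,cv2.COLOR_RGB2BGR)[90:300,270:500],(657,600),interpolation=cv2.INTER_CUBIC))
E
```

```text
t 11.07 ang 341.0 r 63.0  Ft(ccw) 28.14 Frad 5.78 Fz -3.4
[14.62110587 24.72493144 -3.42651355] [ 4.63942662 -2.83307484 -0.02322751] 0.016554791410817164 59.07720744609833
```

View pics/s2.png

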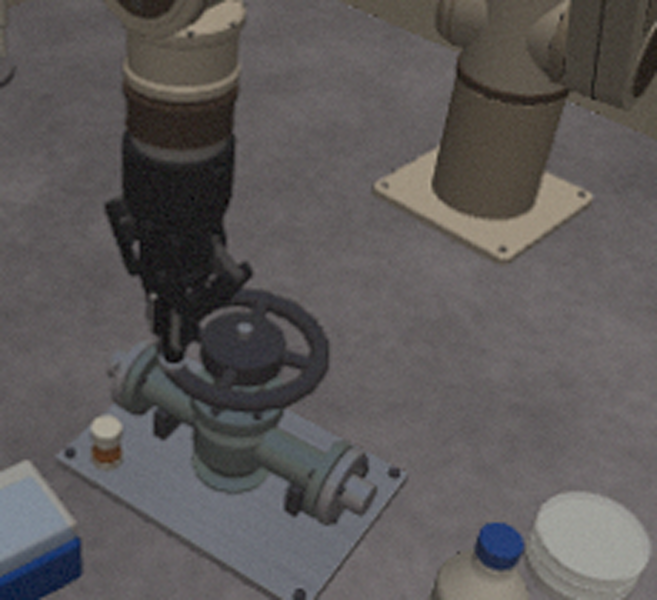

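The scene view shows the gripper on the handle at (175,355) with nothing obstructing it. The stiff stop doesn't behave like a soft seat, so I'll back off and approach it again slowly.

```bash
python3 t.py -30.5 4 4 1; python3 jog.py '[[0,0,0,-0.0018,0.0039,0,0.01],[0,0,0,-0.0035,0.0079,0,0.01],[0,0,0,-0.0051,0.0119,0,0.01],[0,0,0,-0.0066,0.0159,0,0.01],[0,0,0,-0.0066,0.0159,0,0.01]]' >/dev/null; python3 f.py
python3 jog.py '[[0,0,0,0.0011,-0.0040,0,0.01],[0,0,0,0.0023,-0.0079,0,0.01],[0,0,0,0.0023,-0.0079,0,0.01]]' >/dev/null; python3 f.py
```

```text
-30.5 -> -14.5 -0.0021,0.0038 -0.0039,0.0077 -0.0054,0.0118 -0.0066,0.0159
t 11.75 ang 346.7 r 63.1  Ft(ccw) 0.32 Frad 2.11 Fz 6.0
t 12.12 ang 341.9 r 63.2  Ft(ccw) 8.78 Frad 2.62 Fz 3.6
```

```bash
python3 jog.py '[[0,0,0,0.0009,-0.0020,0,0.01],[0,0,0,0.0009,-0.0020,0,0.01]]' >/dev/null; python3 f.py
python3 jog.py '[[0,0,0,0.0009,-0.0019,0,0.01],[0,0,0,0.0009,-0.0019,0,0.01]]' >/dev/null; python3 f.py
```

```text
t 12.38 ang 341.6 r 63.1  Ft(ccw) 12.97 Frad 3.13 Fz 2.0
t 12.62 ang 341.4 r 63.1  Ft(ccw) 18.56 Frad 4.68 Fz 1.1
```

```bash
python3 jog.py '[[0,0,0,0.0019,-0.0038,0,0.01],[0,0,0,0.0019,-0.0038,0,0.01]]' >/dev/null; python3 f.py
python3 jog.py '[[0,0,0,0.0010,-0.0018,0,0.01],[0,0,0,0.0010,-0.0018,0,0.01]]' >/dev/null; python3 f.py
```

```text
t 12.88 ang 341.0 r 63.0  Ft(ccw) 27.92 Frad 6.29 Fz -3.0
t 13.12 ang 340.8 r 62.9  Ft(ccw) 31.77 Frad 5.61 Fz -4.6
```

```bash
python3 jog.py '[[0,0,0,-0.003,0.006,0,0.01],[0,0,0,-0.006,0.0121,0,0.01],[0,0,0,-0.006,0.0121,0,0.01]]' >/dev/null; python3 f.py
python3 jog.py '[[0,0,0,0,0,0,0.085],[0,0,0,0,0,0,0.085],[0,0,0,0,0,0,0.085],[0,0,0,0,0,-0.04,0.085],[0,0,0,0,0,-0.075,0.085],[0,0,0,0,0,-0.075,0.085]]'
python3 - <<'E'
from h import *
c=camrig.calibration("wrist"); o=bot.get_obs(); im=camrig.camera("wrist"); cv2.imwrite("pics/w3.png",cv2.cvtColor(im,cv2.COLOR_RGB2BGR))
print("cam",-c["R"].T@c["t"],c["mtx"][0,0])
C=np.array([.5362,.1075])
for z in (.168,.176,.1765,.179): print(z,proj("wrist",np.r_[C,z],c))
for a in(341,343,345): print(a,proj("wrist",np.array([C[0]+.062*np.cos(np.radians(a)),C[1]+.062*np.sin(np.radians(a)),.223]),c))
E
```

```text
t 13.50 ang 342.3 r 63.2  Ft(ccw) 0.67 Frad 1.33 Fz 6.2
clock: 14.25
eef_pos: [0.5968, 0.0876, 0.2656]
tool_rot: [0.0, 1.0, 0.0, 0.003]
ft_force: [0.2, 0.0, -0.6]
grip_width: 0.0849
grasp_force: 0.0
cam [0.5265222  0.0875575  0.40823587] 336.10704866201655
0.168 [339.81893488 113.3439979 ]
0.176 [340.79506596 113.83489345]
0.1765 [340.85828465 113.86668886]
0.179 [341.17846382 114.02772604]
341 [310.90853299 220.06217962]
343 [314.41868995 221.1285509 ]
345 [317.96009064 222.07712742]
```

View pics/w3.png

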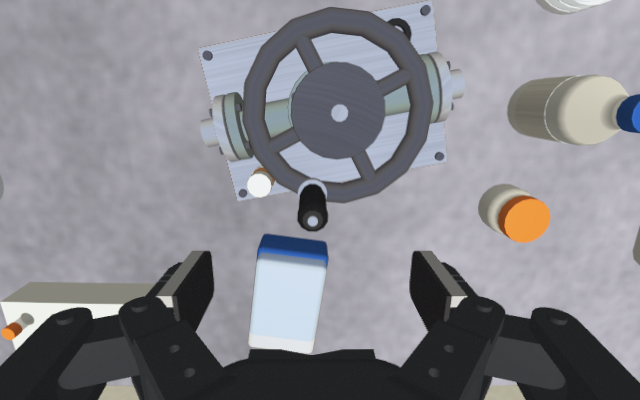

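The wrist view shows the handle top at (312,221), so about 342°, with no visible obstruction. I'll regrasp with the tool turned 90° to rule out gripper interference.

```bash
python3 jog.py '[[0,0,0.18,0.0015,0,0,0.085],[0,0,0.36,0.0015,0,0,0.085],[0,0,0.54,0.0015,0,0,0.085],[0,0,0.72,0.0015,0,0,0.085],[0,0,0.90,0.0015,0,0,0.085],[0,0,1.08,0.0015,0,0,0.085],[0,0,1.26,0.0015,0,0,0.085],[0,0,1.44,0.0015,0,0,0.085],[0,0,1.571,0.0015,0,0,0.085]]'
python3 jog.py '[[0,0,0,0,0,0.04,0.085],[0,0,0,0,0,0.075,0.085],[0,0,0,0,0,0.075,0.04],[0,0,0,0,0,0.075,0.02],[0,0,0,0,0,0.075,0.01],[0,0,0,0,0,0.075,0.01],[0,0,0,0,0,0.075,0.01]]'; python3 f.py
sed -i 's/-np.cos(np.radians(a)),np.sin(np.radians(a))/np.sin(np.radians(a)),np.cos(np.radians(a))/' t.py
python3 t.py -18 -3 2 2; python3 t.py -18 5 4 8
```

```text
clock: 15.42
eef_pos: [0.5928, 0.0873, 0.2602]
tool_rot: [0.709, 0.705, -0.002, -0.001]
ft_force: [0.4, 0.2, -0.5]
grip_width: 0.0851
grasp_force: 0.0
clock: 16.3
eef_pos: [0.5946, 0.0877, 0.189]
tool_rot: [0.707, 0.707, 0.001, 0.001]
ft_force: [-0.5, 0.4, 5.9]
grip_width: 0.0167
grasp_force: 58.4
t 16.30 ang 341.3 r 61.6  Ft(ccw) 0.18 Frad -0.60 Fz 5.9
-18.0 -> -24.0 -0.0031,-0.0011 -0.0061,-0.0023
-24.0 -> -30.0 -0.0029,-0.0014 -0.0058,-0.0029
-18.0 -> 2.0 0.0052,0.0014 0.0105,0.0024 0.0159,0.0029 0.0213,0.0030
2.0 -> 22.0 0.0054,-0.0004 0.0107,-0.0013 0.0160,-0.0027 0.0211,-0.0045
22.0 -> 42.0 0.0049,-0.0022 0.0096,-0.0049 0.0141,-0.0080 0.0183,-0.0114
42.0 -> 62.0 0.0039,-0.0038 0.0074,-0.0079 0.0105,-0.0123 0.0133,-0.0170
62.0 -> 82.0 0.0023,-0.0049 0.0042,-0.0099 0.0057,-0.0152 0.0067,-0.0205
82.0 -> 102.0 0.0005,-0.0054 0.0006,-0.0108 0.0001,-0.0162 -0.0008,-0.0215
102.0 -> 122.0 -0.0014,-0.0052 -0.0032,-0.0103 -0.0054,-0.0153 -0.0081,-0.0200
122.0 -> 142.0 -0.0031,-0.0045 -0.0065,-0.0086 -0.0103,-0.0125 -0.0144,-0.0160
```

Next I'll try closing from here, in small steps.

```bash
python3 jog.py '[[0,0,0,-0.0016,-0.0005,0,0.01],[0,0,0,-0.0031,-0.0011,0,0.01]]' >/dev/null; python3 f.py
python3 jog.py '[[0,0,0,-0.0015,-0.0006,0,0.01],[0,0,0,-0.0030,-0.0012,0,0.01]]' >/dev/null; python3 f.py
python3 jog.py '[[0,0,0,-0.0015,-0.0007,0,0.01],[0,0,0,-0.0029,-0.0014,0,0.01]]' >/dev/null; python3 f.py
```

```text
t 16.55 ang 340.7 r 61.6  Ft(ccw) 9.19 Frad -0.82 Fz 4.1
t 16.80 ang 340.4 r 61.6  Ft(ccw) 15.83 Frad 0.00 Fz 2.4
t 17.05 ang 340.1 r 61.5  Ft(ccw) 24.08 Frad 1.20 Fz 0.0
```

```bash
python3 jog.py '[[0,0,0,0.0045,0.0018,0,0.01],[0,0,0,0.009,0.0037,0,0.01]]' >/dev/null; python3 f.py
python3 jog.py '[[0,0,0,0.0052,0.0014,0,0.01],[0,0,0,0.0105,0.0024,0,0.01],[0,0,0,0.0159,0.0029,0,0.01],[0,0,0,0.0213,0.0030,0,0.01]]' >/dev/null; python3 f.py
python3 jog.py '[[0,0,0,0.0054,-0.0004,0,0.01],[0,0,0,0.0107,-0.0013,0,0.01],[0,0,0,0.0160,-0.0027,0,0.01],[0,0,0,0.0211,-0.0045,0,0.01]]' >/dev/null; python3 f.py
python3 jog.py '[[0,0,0,0.0049,-0.0022,0,0.01],[0,0,0,0.0096,-0.0049,0,0.01],[0,0,0,0.0141,-0.0080,0,0.01],[0,0,0,0.0183,-0.0114,0,0.01]]' >/dev/null; python3 f.py
python3 jog.py '[[0,0,0,0.0039,-0.0038,0,0.01],[0,0,0,0.0074,-0.0079,0,0.01],[0,0,0,0.0105,-0.0123,0,0.01],[0,0,0,0.0133,-0.0170,0,0.01]]' >/dev/null; python3 f.py
```

```text
t 17.30 ang 342.1 r 61.6  Ft(ccw) -0.24 Frad -1.18 Fz 8.0
t 17.80 ang 1.2 r 61.1  Ft(ccw) -0.04 Frad -2.05 Fz 7.4
t 18.30 ang 21.5 r 60.6  Ft(ccw) 0.48 Frad -0.92 Fz 8.1
t 18.80 ang 41.8 r 60.4  Ft(ccw) 0.20 Frad -2.60 Fz 7.0
t 19.30 ang 62.2 r 60.3  Ft(ccw) -0.35 Frad -2.53 Fz 6.8
```

```bash
python3 jog.py '[[0,0,0,0.0023,-0.0049,0,0.01],[0,0,0,0.0042,-0.0099,0,0.01]]' >/dev/null; python3 f.py
python3 jog.py '[[0,0,0,0.0015,-0.0053,0,0.01],[0,0,0,0.0025,-0.0106,0,0.01]]' >/dev/null; python3 f.py
python3 jog.py '[[0,0,0,0.0005,-0.0054,0,0.01],[0,0,0,0.0006,-0.0108,0,0.01]]' >/dev/null; python3 f.py
python3 jog.py '[[0,0,0,-0.0005,-0.0054,0,0.01],[0,0,0,-0.0014,-0.0107,0,0.01]]' >/dev/null; python3 f.py
```

```text
t 19.55 ang 72.2 r 60.4  Ft(ccw) -0.02 Frad -2.16 Fz 7.3
t 19.80 ang 82.4 r 60.5  Ft(ccw) -0.74 Frad -3.32 Fz 6.6
t 20.05 ang 92.5 r 60.6  Ft(ccw) 0.66 Frad -1.97 Fz 7.3
t 20.30 ang 100.9 r 60.9  Ft(ccw) -9.63 Frad -1.63 Fz 1.2
```

```bash
python3 t.py 102 5 6 1; python3 t.py 132 -10 4 3; python3 t.py 12 -5 2 8
```

```text
102.0 -> 132.0 -0.0014,-0.0052 -0.0032,-0.0103 -0.0054,-0.0153 -0.0081,-0.0200 -0.0111,-0.0244 -0.0146,-0.0286
132.0 -> 92.0 0.0065,0.0086 0.0114,0.0183 0.0146,0.0286 0.0159,0.0393
92.0 -> 52.0 -0.0006,0.0108 -0.0030,0.0213 -0.0072,0.0313 -0.0131,0.0403
52.0 -> 12.0 -0.0074,0.0079 -0.0160,0.0144 -0.0256,0.0193 -0.0360,0.0225
12.0 -> 2.0 -0.0053,0.0009 -0.0107,0.0013
2.0 -> -8.0 -0.0054,-0.0000 -0.0108,-0.0006
-8.0 -> -18.0 -0.0053,-0.0010 -0.0105,-0.0024
-18.0 -> -28.0 -0.0051,-0.0019 -0.0099,-0.0042
-28.0 -> -38.0 -0.0047,-0.0027 -0.0091,-0.0059
-38.0 -> -48.0 -0.0041,-0.0035 -0.0079,-0.0074
-48.0 -> -58.0 -0.0034,-0.0042 -0.0065,-0.0086
-58.0 -> -68.0 -0.0027,-0.0047 -0.0049,-0.0096
```

```bash
python3 jog.py '[[0,0,0,-0.0014,-0.0052,0,0.01],[0,0,0,-0.0032,-0.0103,0,0.01],[0,0,0,-0.0054,-0.0153,0,0.01],[0,0,0,-0.0081,-0.0200,0,0.01],[0,0,0,-0.0111,-0.0244,0,0.01],[0,0,0,-0.0146,-0.0286,0,0.01]]' >/dev/null; python3 f.py
python3 jog.py '[[0,0,0,0.0065,0.0086,0,0.01],[0,0,0,0.0114,0.0183,0,0.01],[0,0,0,0.0146,0.0286,0,0.01],[0,0,0,0.0159,0.0393,0,0.01]]' >/dev/null; python3 f.py
python3 jog.py '[[0,0,0,-0.0006,0.0108,0,0.01],[0,0,0,-0.0030,0.0213,0,0.01]]' >/dev/null; python3 f.py
python3 jog.py '[[0,0,0,-0.0042,0.0100,0,0.01],[0,0,0,-0.0101,0.0190,0,0.01]]' >/dev/null; python3 f.py
```

```text
t 21.05 ang 129.9 r 61.5  Ft(ccw) -8.01 Frad -0.31 Fz 3.0
t 21.55 ang 92.3 r 60.7  Ft(ccw) 0.63 Frad -3.33 Fz 9.1
t 21.80 ang 72.1 r 60.5  Ft(ccw) 1.19 Frad -3.59 Fz 9.7
t 22.05 ang 51.9 r 60.4  Ft(ccw) 1.00 Frad -3.42 Fz 10.6
```

```bash
python3 jog.py '[[0,0,0,-0.0039,0.0042,0,0.01],[0,0,0,-0.0074,0.0079,0,0.01]]' >/dev/null; python3 f.py
python3 jog.py '[[0,0,0,-0.0045,0.0034,0,0.01],[0,0,0,-0.0086,0.0065,0,0.01]]' >/dev/null; python3 f.py
python3 jog.py '[[0,0,0,-0.0049,0.0026,0,0.01],[0,0,0,-0.0100,0.0048,0,0.01]]' >/dev/null; python3 f.py
```

```text
t 22.30 ang 41.7 r 60.4  Ft(ccw) 0.59 Frad -2.55 Fz 9.6
t 22.55 ang 31.7 r 60.5  Ft(ccw) 0.64 Frad -2.59 Fz 9.2
t 22.80 ang 21.3 r 60.6  Ft(ccw) 0.19 Frad -1.04 Fz 8.0
```

```bash
python3 jog.py '[[0,0,0,-0.0052,0.0018,0,0.01],[0,0,0,-0.0102,0.0031,0,0.01]]' >/dev/null; python3 f.py
python3 jog.py '[[0,0,0,-0.0053,0.0009,0,0.01],[0,0,0,-0.0107,0.0013,0,0.01]]' >/dev/null; python3 f.py
```

```text
t 23.05 ang 11.3 r 60.9  Ft(ccw) -0.95 Frad 0.73 Fz 8.3
t 23.30 ang 4.2 r 61.0  Ft(ccw) 8.31 Frad 1.01 Fz 6.7
```

```bash
python3 jog.py '[[0,0,0,-0.0054,0,0,0.01],[0,0,0,-0.0108,-0.0006,0,0.01]]' >/dev/null; python3 f.py
python3 jog.py '[[0,0,0,-0.0053,-0.0010,0,0.01],[0,0,0,-0.0105,-0.0024,0,0.01]]' >/dev/null; python3 f.py
python3 jog.py '[[0,0,0,-0.0026,-0.0010,0,0.01],[0,0,0,-0.0051,-0.0019,0,0.01]]' >/dev/null; python3 f.py
python3 jog.py '[[0,0,0,-0.0025,-0.0011,0,0.01],[0,0,0,-0.0048,-0.0023,0,0.01]]' >/dev/null; python3 f.py
```

```text
t 23.55 ang 354.2 r 61.2  Ft(ccw) 8.05 Frad 0.78 Fz 7.0
t 23.80 ang 344.0 r 61.5  Ft(ccw) 8.36 Frad -0.13 Fz 6.0
t 24.05 ang 340.5 r 61.6  Ft(ccw) 15.34 Frad -0.11 Fz 3.5
t 24.30 ang 339.9 r 61.5  Ft(ccw) 27.85 Frad 2.56 Fz -1.4
```

```bash
python3 - <<'E'
from h import *
o=bot.get_obs(); print(o["ft_force"],o["ft_torque"],o["joint_pos"],o["tau"])
E
python3 jog.py '[[0,0,0,-0.0018,-0.0010,0,0.01],[0,0,0,-0.0018,-0.0010,0,0.01]]' >/dev/null; python3 f.py
python3 jog.py '[[0,0,0,-0.0018,-0.0010,0,0.01],[0,0,0,-0.0018,-0.0010,0,0.01]]' >/dev/null; python3 f.py
```

```text
[11.95228194 25.28151375 -1.41739629] [ 4.97244855 -2.22977399  0.03742919] [0.13648488 0.44923792 0.19409267 1.30277728 0.01580365 1.70171182] [-1.36971241e+01 -4.70287836e+01  1.85230011e+01  5.70546448e+00
 -6.54176921e+00  1.40523986e-02]
t 24.55 ang 339.9 r 61.4  Ft(ccw) 28.92 Frad 3.66 Fz -0.9
t 24.80 ang 339.7 r 61.4  Ft(ccw) 33.94 Frad 2.62 Fz -3.5
```

```bash
python3 t.py -32 14 1 1;  python3 t.py 82 3 1 9
python3 jog.py '[[0,0,0,0.0060,0.0030,0,0.01],[0,0,0,0.0137,0.0064,0,0.01]]' >/dev/null; python3 f.py
python3 jog.py '[[0,0,0,0.0105,0.0024,0,0.01],[0,0,0,0.0213,0.0030,0,0.01]]' >/dev/null
python3 jog.py '[[0,0,0,0.0107,-0.0013,0,0.01],[0,0,0,0.0211,-0.0045,0,0.01]]' >/dev/null; python3 f.py
python3 jog.py '[[0,0,0,0.0096,-0.0049,0,0.01],[0,0,0,0.0183,-0.0114,0,0.01]]' >/dev/null; python3 f.py
python3 jog.py '[[0,0,0,0.0074,-0.0079,0,0.01],[0,0,0,0.0133,-0.0170,0,0.01]]' >/dev/null; python3 f.py
python3 jog.py '[[0,0,0,0.0042,-0.0099,0,0.01],[0,0,0,0.0067,-0.0205,0,0.01]]' >/dev/null; python3 f.py
```

```text
-32.0 -> -18.0 0.0137,0.0064
82.0 -> 85.0 0.0004,-0.0032
85.0 -> 88.0 0.0002,-0.0032
88.0 -> 91.0 0.0000,-0.0032
91.0 -> 94.0 -0.0001,-0.0032
94.0 -> 97.0 -0.0003,-0.0032
97.0 -> 100.0 -0.0005,-0.0032
100.0 -> 103.0 -0.0006,-0.0032
103.0 -> 106.0 -0.0008,-0.0031
106.0 -> 109.0 -0.0010,-0.0031
t 25.05 ang 342.9 r 61.6  Ft(ccw) -0.51 Frad -0.26 Fz 9.2
t 25.55 ang 21.9 r 60.7  Ft(ccw) -0.23 Frad -1.89 Fz 9.4
t 25.80 ang 42.3 r 60.5  Ft(ccw) -0.61 Frad -3.25 Fz 9.4
t 26.05 ang 62.6 r 60.4  Ft(ccw) -0.49 Frad -3.44 Fz 8.9
t 26.30 ang 82.8 r 60.6  Ft(ccw) -0.06 Frad -3.79 Fz 9.2
```

```bash
python3 jog.py '[[0,0,0,0.0006,-0.0064,0,0.01]]' >/dev/null; python3 f.py
python3 jog.py '[[0,0,0,0.0,-0.0032,0,0.01]]' >/dev/null; python3 f.py
python3 jog.py '[[0,0,0,-0.0001,-0.0032,0,0.01]]' >/dev/null; python3 f.py
python3 jog.py '[[0,0,0,-0.0003,-0.0032,0,0.01]]' >/dev/null; python3 f.py
python3 jog.py '[[0,0,0,-0.0005,-0.0032,0,0.01]]' >/dev/null; python3 f.py
python3 jog.py '[[0,0,0,-0.0006,-0.0032,0,0.01]]' >/dev/null; python3 f.py
```

```text
t 26.43 ang 88.9 r 60.6  Ft(ccw) -0.39 Frad -3.26 Fz 8.1
t 26.55 ang 91.8 r 60.6  Ft(ccw) -1.04 Frad -3.27 Fz 9.0
t 26.68 ang 94.5 r 60.7  Ft(ccw) -0.47 Frad -3.75 Fz 9.3
t 26.80 ang 97.5 r 60.7  Ft(ccw) -0.67 Frad -3.41 Fz 8.5
t 26.93 ang 99.7 r 60.8  Ft(ccw) -4.21 Frad -1.67 Fz 5.4
t 27.05 ang 101.0 r 60.9  Ft(ccw) -9.34 Frad -1.49 Fz 2.0
```

```bash
python3 t.py 103 8.9 10 4
```

```text
103.0 -> 192.0 -0.0029,-0.0092 -0.0072,-0.0178 -0.0127,-0.0257 -0.0194,-0.0326 -0.0271,-0.0383 -0.0356,-0.0429 -0.0447,-0.0460 -0.0541,-0.0477 -0.0638,-0.0480 -0.0733,-0.0467
192.0 -> 281.0 -0.0092,0.0027 -0.0179,0.0068 -0.0259,0.0123 -0.0329,0.0188 -0.0388,0.0264 -0.0435,0.0348 -0.0468,0.0439 -0.0487,0.0533 -0.0491,0.0629 -0.0480,0.0725
281.0 -> 370.0 0.0026,0.0093 0.0065,0.0180 0.0118,0.0261 0.0183,0.0332 0.0257,0.0393 0.0341,0.0441 0.0430,0.0476 0.0524,0.0496 0.0621,0.0502 0.0716,0.0492
370.0 -> 459.0 0.0093,-0.0024 0.0181,-0.0062 0.0263,-0.0113 0.0335,-0.0177 0.0397,-0.0251 0.0447,-0.0333 0.0483,-0.0422 0.0505,-0.0516 0.0512,-0.0612 0.0505,-0.0708
```

```bash
python3 jog.py '[[0,0,0,-0.0029,-0.0092,0,0.01],[0,0,0,-0.0072,-0.0178,0,0.01],[0,0,0,-0.0127,-0.0257,0,0.01],[0,0,0,-0.0194,-0.0326,0,0.01],[0,0,0,-0.0271,-0.0383,0,0.01],[0,0,0,-0.0356,-0.0429,0,0.01],[0,0,0,-0.0447,-0.0460,0,0.01],[0,0,0,-0.0541,-0.0477,0,0.01],[0,0,0,-0.0638,-0.0480,0,0.01],[0,0,0,-0.0733,-0.0467,0,0.01]]' >/dev/null; python3 f.py
python3 jog.py '[[0,0,0,-0.0092,0.0027,0,0.01],[0,0,0,-0.0179,0.0068,0,0.01],[0,0,0,-0.0259,0.0123,0,0.01],[0,0,0,-0.0329,0.0188,0,0.01],[0,0,0,-0.0388,0.0264,0,0.01],[0,0,0,-0.0435,0.0348,0,0.01],[0,0,0,-0.0468,0.0439,0,0.01],[0,0,0,-0.0487,0.0533,0,0.01],[0,0,0,-0.0491,0.0629,0,0.01],[0,0,0,-0.0480,0.0725,0,0.01]]' >/dev/null; python3 f.py
```

```text
t 28.30 ang 189.7 r 63.2  Ft(ccw) -8.11 Frad 3.61 Fz 9.8
t 29.55 ang 277.8 r 63.5  Ft(ccw) -9.61 Frad 2.79 Fz 13.5
```

```bash
python3 jog.py '[[0,0,0,0.0026,0.0093,0,0.01],[0,0,0,0.0065,0.0180,0,0.01],[0,0,0,0.0118,0.0261,0,0.01],[0,0,0,0.0183,0.0332,0,0.01],[0,0,0,0.0257,0.0393,0,0.01]]' >/dev/null; python3 f.py
python3 jog.py '[[0,0,0,0.0042,0.0024,0,0.01],[0,0,0,0.0084,0.0048,0,0.01]]' >/dev/null; python3 f.py
```

```text
t 30.18 ang 322.0 r 62.3  Ft(ccw) -9.11 Frad 0.51 Fz 10.6
t 30.43 ang 330.9 r 62.1  Ft(ccw) -8.42 Frad 0.84 Fz 10.8
```

```bash
python3 jog.py '[[0,0,0,0.0045,0.0018,0,0.01],[0,0,0,0.0089,0.0035,0,0.01],[0,0,0,0.0136,0.0045,0,0.01],[0,0,0,0.0183,0.0055,0,0.01]]' >/dev/null; python3 f.py
```

```text
t 30.93 ang 348.6 r 61.5  Ft(ccw) -7.61 Frad -0.13 Fz 9.6
```

```bash
python3 jog.py '[[0,0,0,0.0097,0.0006,0,0.01],[0,0,0,0.0192,-0.0004,0,0.01]]' >/dev/null; python3 f.py
python3 jog.py '[[0,0,0,0.0093,-0.0024,0,0.01],[0,0,0,0.0181,-0.0062,0,0.01],[0,0,0,0.0263,-0.0113,0,0.01],[0,0,0,0.0335,-0.0177,0,0.01],[0,0,0,0.0397,-0.0251,0,0.01],[0,0,0,0.0447,-0.0333,0,0.01],[0,0,0,0.0483,-0.0422,0,0.01],[0,0,0,0.0505,-0.0516,0,0.01],[0,0,0,0.0512,-0.0612,0,0.01],[0,0,0,0.0512,-0.0612,0,0.01]]' >/dev/null; python3 f.py
```

```text
t 31.18 ang 6.6 r 61.1  Ft(ccw) -7.60 Frad -0.93 Fz 8.6
t 32.42 ang 89.6 r 60.6  Ft(ccw) -3.46 Frad -3.02 Fz 5.8
```

```bash
python3 jog.py '[[0,0,0,-0.0003,-0.0038,0,0.01],[0,0,0,-0.0007,-0.0075,0,0.01],[0,0,0,-0.0007,-0.0075,0,0.01],[0,0,0,-0.0007,-0.0075,0,0.01]]' >/dev/null; python3 f.py
python3 jog.py '[[0,0,0,0,0,0,0.085],[0,0,0,0,0,0,0.085],[0,0,0,0,0,0,0.085],[0,0,0,0,0,0,0.085],[0,0,0,0,0,-0.04,0.085],[0,0,0,0,0,-0.08,0.085],[0,0,0,0,0,-0.11,0.085],[0,0,0,0,0,-0.11,0.085]]'
python3 - <<'E'
from h import *
c=camrig.calibration("wrist"); im=camrig.camera("wrist"); cv2.imwrite("pics/w4.png",cv2.cvtColor(im,cv2.COLOR_RGB2BGR))
C=np.array([.5362,.1075])
for a in(95,97,100): print(a,proj("wrist",np.array([C[0]+.062*np.cos(np.radians(a)),C[1]+.062*np.sin(np.radians(a)),.223]),c))
E
```

```text
t 32.92 ang 95.4 r 60.7  Ft(ccw) -6.34 Frad -1.67 Fz 5.8
clock: 33.92
eef_pos: [0.5284, 0.1687, 0.3001]
tool_rot: [0.707, 0.707, 0.003, 0.001]
ft_force: [-0.2, 0.1, -0.5]
grip_width: 0.0848
grasp_force: 0.0
95 [313.91454629 205.7192073 ]
97 [310.78005284 206.04259747]
100 [306.10842216 206.72227532]
```

View pics/w4.png

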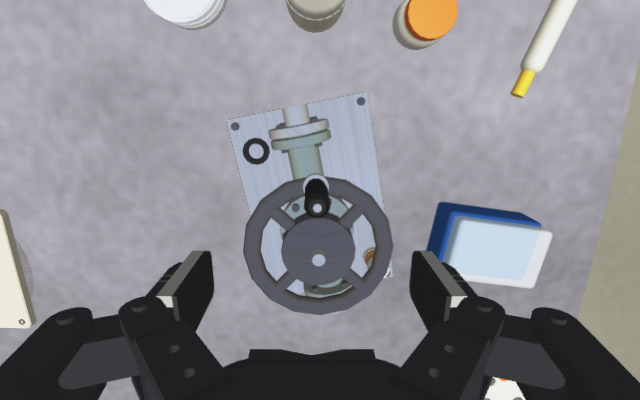

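The handle is at (317,207), free of the gripper, and the bystanders are in place. The stem has been driven about 356° up from the stop, so I'm handing in.

```bash
python3 -c "
from workcell import bot, camrig, job_done
print(job_done())"
```

```text
the job is handed in; nothing more can be done
None
```

I handed the job in at about 34 s with the stem driven about 356° open from the closing stop, the wheel let go and the bystanders undisturbed, but I can't confirm that stop was the soft seat: it felt hard, not springy, and while testing it I pushed to about 34 N at the handle, past the 23 N limit, with the wheel moving only about 1°.

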